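# Move the wash pot from the hot plate to the pot rest and stand the flux brush in it

### The arm

A 7-joint arm with a two-finger parallel gripper is mounted at the origin on the work surface. World frame = base frame: x ahead of the robot, y to its left, z up, the work surface at z = 0. Lengths are in m, angles in rad, forces in N, time in s.
With the tool pointing down it reaches from about 0.4 to 0.85 m from the base axis. Payload 10.4 kg.
Tool frame: the origin (TCP) lies between the finger pads; the fingertips stand manip.finger_overhang ahead of it and the grasp point (between the pads) lies 11 mm behind it (manip.finger_overhang is the distance from the TCP to the fingertips, in m); x points along the fingers, z is the direction in which the jaws open and shut, and the axes are right-handed (so a half turn about x gives the same grasp; the last joint's range is limited). The gripper opens to 85 mm and grips with 20 to 120 N. Pads are 22 mm wide; open, the fingers measure 114 mm over their backs; the gripper's body (76 mm by 85 mm) begins 54 mm behind the grasp point. The pads swing forward as they close: fully open they stand 13 mm farther back than shut.
Start: joints at [1.198, 0.332, -0.065, 1.46, 0.022, 1.35, -0.088], TCP at [0.214, -0.587, 0.239] pointing down, gripper open.
Joint ranges: [-2.6, 2.6], [-0.5, 2.12], [-1.47, 1.34], [0.16, 2.42], [-1.27, 4.41], [0.06, 2.06], [-2.6, 2.6]. Speed limits (rad/s): [2.22, 2.22, 2.79, 2.79, 3.14, 3.14, 3.14].

### API

Orientations are given as a unit quaternion [x, y, z, w].
In Python, from workcell import get_obs, camera, workorder, manip gives the robot as it stands. The module is installed in compiled form; this text tells all that it offers.
- The arm moves only by the tool play_rows, never from a script. Its argument "increments" is text: rows parted by semicolons, each of 4 numbers parted by spaces: the shift along the tool's x, y, z in m, then the turn about the tool's x in rad. A call has 1 to 20 rows; each row shifts and turns the pose as measured when the row begins, along the tool's axes as they then stand; what a row does not reach is not made up. A row lasts 1/10 s, in which the tool goes at most 50 mm and 8.59 degrees, less where a joint would pass 70% of its speed; a pose out of reach is approached as far as the arm can. A call is refused whole if a number of a shift passes 0.05 or a number of a turn 0.15, either way. A call with a gripper value outside its range is refused whole. "hand" is the gripper command: -1 is fully open, 1 is shut, values between are in proportion, set as the call begins (left out, the last holds). The fingers move at their own pace and stop on an object; "squeeze" is the grip in N (left out, the last holds). Time passes only in rows, so rows that do not move let the fingers close. It gives the time, the measured TCP pose, the force and the opening at its end, in the units of the state.
- get_obs(): the state, without advancing time (a new reading comes with each control period).
- camera(name): name is "scene" or "top"; returns a dict with "img" (420x560x3 uint8, blue, green, red), "fov_y" (degrees; the focal length in pixels is half the picture's height over the tangent of half this angle, whatever the lens; pixels are square), "cx", "cy" (the principal point, pixels), "R" (3x3) and "t" (3): a world point X has camera coordinates R X + t. Camera axes: x right, y down, z forward; pixel columns grow to the right and rows downward; lengths in m; the calibration is good to about 2 mm. A picture is of the moment at which its call begins. There is no depth.
- workorder.hand_in(): hands the job in, once; it reports no verdict.
The state is a dict: "clock": time; "joint_pos": joint angles; "joint_velocities": joint speeds; "tau": joint torques, N m; "position": TCP position; "ee_rot": TCP orientation; "ft_force": force on the tool from outside, world axes, zero at the start; "torque": the same for the moment, N m; "grip_width": opening from 0.0 (shut) to 1.0 (fully open).
Only numpy, scipy, OpenCV 4.12 (cv2) and the standard library are available. Lean on these libraries where they do the work, as an engineer would, in place of code of your own. Each camera call takes 0.05 s, during which the arm holds its last target.

### The job

The hot plate is needed for the next board: swing up the wash pot's bail handle, lift the pot off the hot plate by the grip of that bail, and set it down gently, upright, with its whole base on the cork-topped pot rest beside. Lay the bail down again to either side so that the mouth is clear, and stand the flux brush in the pot, bristles down and handle up (it may lean on the rim). Do not tip the pot, and leave the solder spool and the parts box where they are.

Things in the scene. Friction and masses are not known exactly. Their poses are not given: they have to be found in the camera images.
- hotplate: White laboratory hot plate, fixed. Its black square glass-ceramic top is 160 x 160 mm and lies 90 mm above the bench; the housing under it is 170 x 170 mm. Origin on the bench under the centre of the black top. A lower control panel (56 mm high, 2 knobs) reaches out to 180 mm from the origin on its own -x side, 170 mm wide. z up.
- pot: Open stainless pot, on the hot plate at the start, 0.4 to 0.65 kg with its bail, 100 mm high. Outer diameter 92 mm at the base, 105 mm over the rolled rim; wall 3 mm, floor 4 mm. Origin: centre of its underside, z up. Ears on its +y and -y sides carry the bail; the hinge axis runs along the pot's y through the pot's axis, 88 mm above the underside; 117 mm wide over the bail.
- bail (a joint): Angle of the pot's bail (5 mm wire): 0 = straight up over the mouth; +1.57 / -1.57 = its stops, lying level at ear height out over the pot's own +x / -x side. Light friction: it stays up only within about 0.3 rad of upright, else it sinks to that side. At the start it lies at +1.57.
- sleeve: Black grip sleeve on the middle of the bail: round bar, 16 mm diameter, 66 mm long, parallel to the hinge axis. Origin at its centre, 105 mm from the hinge axis; y along its length. It spins freely on the wire, so it can be pinched firmly while the bail swings and the pot hangs. With the bail down, about 45 mm are free between sleeve and pot wall.
- rest: Pot rest: grey round foot, upright telescoping column with a small clamp knob, and on it a round cork-topped platform of 170 mm diameter, level, centred over the origin. Origin: centre of the foot's underside, on the bench. The column is clamped as the last user left it and does not give: the platform's top is anywhere from 55 to 95 mm above the bench. This is not told: look, or feel for it.
- brush: Flux brush lying flat, 190 mm long, 40 g: black handle of 14 x 14 mm section, then an 18 mm wide shoulder, a steel ferrule and 30 mm of tan bristles (18 x 11 mm, stiff). Origin on its axis at mid-length, 7 mm above the bench as it lies; its +x points along it to the bristle tip; the plain handle runs from x = -95 to +20 mm.
- brush_tip (a point): End of the bristles, on the brush's axis, 95 mm from its origin.
- spool: Bystander: reel of solder standing flat, 60 mm diameter, 40 mm high. Origin at the centre of its underside.
- partsbox: Bystander: clear lidded parts box, 106 x 156 mm, 50 mm high. Origin at the centre of its underside.
- ironstand: Bystander: soldering-iron stand with the iron in it, fixed; base 160 x 85 mm, about 110 mm high over its pale blue guard. The iron's handle sticks out on the stand's own -x side, rising to 165 mm at 130 mm from the origin. Origin at the centre of its underside.
Mind the look-alikes: they are no part of the job. What is shaped like the rest but green is not meant.

How it is judged:
On the way:
1. the pot hangs clear of the hot plate, held by the grip sleeve of its raised bail (z of pot in the frame of hotplate above 0.1 m and value of joint bail between -0.6 and 0.6 rad and contact force between the fingers and sleeve above 1 N), for 0.2 s.
At the end, for the whole second after the job is handed in: Pot upright (0.06 rad), at rest, its weight on the pot rest (over 1.5 N), axes within 37 mm; bail lying to either side (beyond 1.2 rad); brush at rest in the pot, bristle tip within 35 mm of the pot's underside, handle up, leaning at most 0.8 rad (horizontal distance between pot and rest below 0.037 m and contact force between pot and rest above 1.5 N and angle between pot's own z axis and vertical below 0.06 rad and linear speed of pot below 0.02 m/s and (value of joint bail above 1.2 rad or value of joint bail below -1.2 rad) and z of brush_tip in the frame of pot between 0 and 0.035 m and horizontal distance between brush_tip and pot below 0.048 m and angle between brush's own x axis and vertical above 2.34 rad and linear speed of brush below 0.03 m/s); the robot touches nothing.
It fails at once if the pot is set down hard or dropped on the pot rest or the hot plate (more than 40 N) (contact force between pot and rest above 40 N or contact force between pot and hotplate above 40 N).
It fails at once if the pot is let go in the air and falls (faster than 0.25 m/s while not held by its sleeve) (linear speed of pot above 0.25 m/s and contact force between the fingers and sleeve below 3 N).
It fails at once if the pot is tipped by more than 0.6 rad (angle between pot's own z axis and vertical above 0.6 rad).
It fails at once if the solder spool or the parts box is moved by more than 20 mm (distance of any of spool, partsbox from where it was at the start of the episode above 0.02 m).
It also fails if it takes over 72 s, if anything falls off the work surface, if the arm or the gripper's body presses on something with over 40 N, if the wrist force passes 120 N, or if a joint passes its speed limit or range.

## Working session

There is one attempt and no reset: what is moved stays moved. The work goes in short steps, Python scripts to look and compute and a tool call to move; the robot and the scene stay as the last step left them, time stands still between calls to the robot, and variables do not carry over. Pictures are saved under pics/ and viewed, and the job is handed in when it is done.

Besides the shell and the picture viewer there is one more tool, called after "Call:" as name(argument=value, ...) on one line, values as JSON. play_rows: Moves the arm, as the interface text tells. Its arguments: {"type":"object","properties":{"increments":{"type":"string"},"hand":{"type":"number"},"squeeze":{"type":"number"}},"required":["increments"]}

```bash
mkdir -p pics; ls
cat > h.py <<'E'
import numpy as np,cv2
from workcell import get_obs,camera,workorder,manip
from scipy.spatial.transform import Rotation as Ro
def f(c): return 210/np.tan(np.radians(c["fov_y"])/2)
def ray(c,u,v):
    R=np.array(c["R"]);t=np.array(c["t"])
    d=R.T@np.array([(u-c["cx"])/f(c),(v-c["cy"])/f(c),1]);return -R.T@t,d/np.linalg.norm(d)
def onz(c,u,v,z):
    o,d=ray(c,u,v);return o+d*(z-o[2])/d[2]
def proj(c,X):
    p=np.array(c["R"])@np.array(X,float)+np.array(c["t"]);return f(c)*p[:2]/p[2]+[c["cx"],c["cy"]]
E
python3 - <<'E'
from h import *
for n in("scene","top"):
    c=camera(n);cv2.imwrite(f"pics/{n}0.png",c["img"]);o,d=ray(c,280,210);print(n,o,d,c["fov_y"],c["cx"],c["cy"])
o=get_obs();print(o,manip.finger_overhang)
E
```

```text
pics
scene [1.21909742 0.43618135 1.23871561] [-0.52622021 -0.23908582 -0.8160455 ] 50.80361454377182 280.286095797437 210.45068394233158
top [0.307308   0.12069005 1.66848709] [ 0.14977931 -0.00599893 -0.98870125] 44.2547223749829 277.4712473894932 217.25743435772756
{'clock': 0.1, 'joint_pos': array([ 1.19836537,  0.33279883, -0.06470654,  1.46082886,  0.02160886,
        1.34990225, -0.08850667]), 'joint_velocities': array([ 0.00059054, -0.00104   , -0.00040055, -0.00439576, -0.00072746,
       -0.00158668, -0.00107846]), 'tau': array([ 1.40855973e-03, -6.26745200e+01,  4.90733259e-02, -3.92433286e+01,
        1.62518991e-02,  6.96211922e-03, -4.41972730e-06]), 'position': array([ 0.21410336, -0.58684946,  0.23861525]), 'ee_rot': array([ 0.40558565,  0.57975879, -0.4051189 ,  0.57901528]), 'ft_force': array([-0.32028677,  0.25674204,  0.69197594]), 'torque': array([-0.01576853, -0.0142461 ,  0.03274667]), 'grip_width': 1.0014924189584375} 0.008
```

View pics/scene0.png

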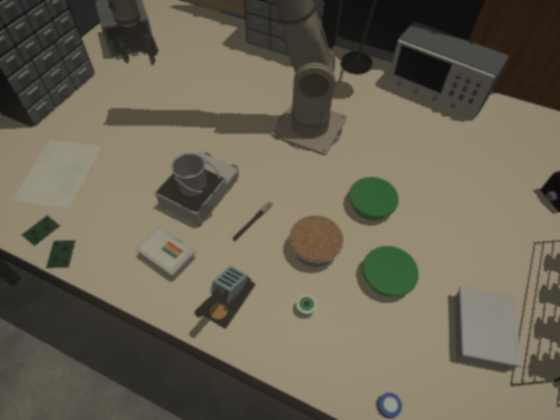

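View pics/top0.png

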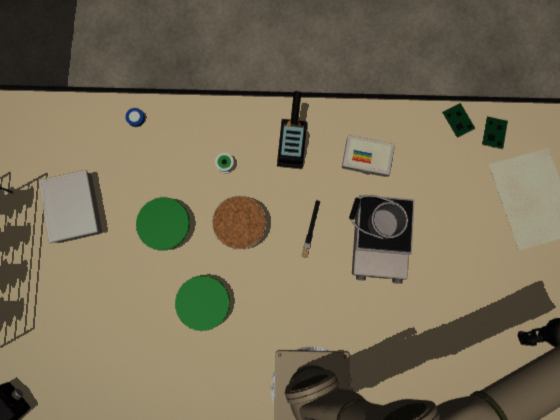

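The only cork rest is at top (240,222), with green look-alikes at (163,223) and (203,302). The pot is at (388,220) with its sleeve at (355,208). The brush is at (312,228), bristles toward (306,254). The spool is the white/green reel at (225,162), and the blue reel at (135,117) is another candidate for it. I'll check these in close crops.

Run:
```python
from h import *
t=camera("top");s=camera("scene")
a=cv2.resize(t["img"][180:290,200:425],None,fx=3.5,fy=3.5,interpolation=cv2.INTER_CUBIC)
b=cv2.resize(s["img"][140:280,145:350],None,fx=3.8,fy=3.8,interpolation=cv2.INTER_CUBIC)
cv2.imwrite("pics/t1.png",a);cv2.imwrite("pics/s1.png",b)
```

```text
(no output)
```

View pics/t1.png

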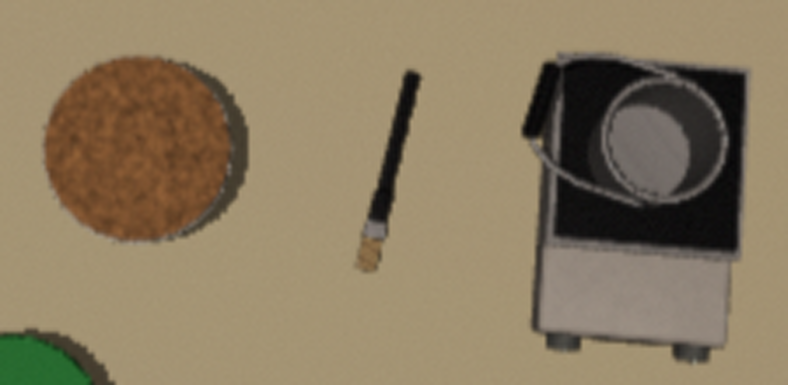

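View pics/s1.png

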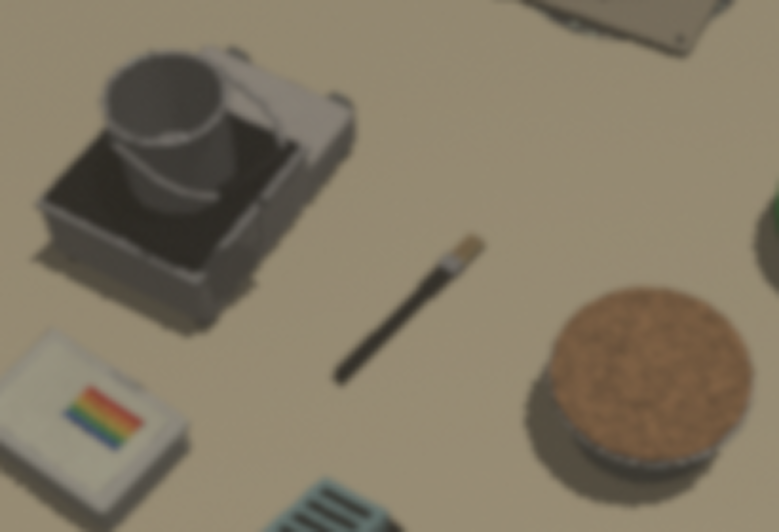

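Run:
```python
from h import *
from scipy.optimize import least_squares
t=camera("top");s=camera("scene")
def T(u,v): return 200+(u+.5)/3.5-.5,180+(v+.5)/3.5-.5
def S(u,v): return 145+(u+.5)/3.8-.5,140+(v+.5)/3.8-.5
cs=[]
for c in(t,s):
    hsv=cv2.cvtColor(c["img"],cv2.COLOR_BGR2HSV)
    m=cv2.inRange(hsv,(5,95,50),(16,255,255))
    m=cv2.morphologyEx(m,cv2.MORPH_CLOSE,np.ones((5,5)))
    k,_=cv2.findContours(m,cv2.RETR_EXTERNAL,cv2.CHAIN_APPROX_NONE);k=max(k,key=cv2.contourArea)
    print(cv2.fitEllipse(k),cv2.contourArea(k));cs.append(k[:,0].astype(float))
def res(p):
    out=[]
    for c,k in zip((t,s),cs):
        for u,v in k[::3]:
            X=onz(c,u,v,p[2]);out.append(np.hypot(X[0]-p[0],X[1]-p[1])-p[3])
    return out
r=least_squares(res,[.55,.2,.075,.085],loss='soft_l1',f_scale=.002);print("rest",r.x,np.std(r.fun))
e=[onz(t,*T(550,64),.18),onz(t,*T(531,136),.18)]
print("sleeve",e,np.linalg.norm(e[0]-e[1]),(e[0]+e[1])/2)
print("rim",onz(t,*T(664,141),.19), "rim scene",onz(s,*S(165,97),.19))
print("rim edges",[onz(t,*T(*q),.19) for q in((602,138),(727,143),(668,80),(658,203))])
b=[onz(t,*T(413,74),.007),onz(t,*T(366,270),.007)];print("brush",b,np.linalg.norm(b[0]-b[1]))
b=[onz(s,*S(340,380),.007),onz(s,*S(480,238),.007)];print("brush s",b,np.linalg.norm(b[0]-b[1]))
print("plate corners",[onz(t,*T(*q),.09) for q in((556,60),(747,70),(738,255),(550,240))])
print("knobs end",[onz(t,*T(*q),.05) for q in((540,330),(724,345))])
for n,u,v,z in(("spool",225,162,.04),("iron",292,142,.1),("box",368,156,.05)):print(n,onz(t,u,v,z))
```

```text
((238.80276489257812, 221.86705017089844), (51.90611267089844, 52.42761993408203), 52.56324005126953) 2135.5
((315.87628173828125, 237.94691467285156), (43.52311706542969, 50.99180221557617), 98.23637390136719) 1741.5
rest [0.50956988 0.23881402 0.0705339  0.08062518] 0.0015411994638574894
sleeve [array([ 0.57409364, -0.11213184,  0.18      ]), array([ 0.51295069, -0.09652596,  0.18      ])] 0.0631031179619485 [ 0.54352217 -0.1043289   0.18      ]
rim [ 0.51012333 -0.20496669  0.19      ] rim scene [ 0.5154414  -0.20225715  0.19      ]
rim edges [array([ 0.51135502, -0.15373612,  0.19      ]), array([ 0.50974551, -0.25702578,  0.19      ]), array([ 0.56127513, -0.20855841,  0.19      ]), array([ 0.45857736, -0.19975882,  0.19      ])]
brush [array([ 0.59245236, -0.01145822,  0.007     ]), array([0.40890625, 0.02923285, 0.007     ])] 0.1880024939530526
brush s [array([ 0.59739523, -0.00739155,  0.007     ]), array([0.4091728 , 0.03308346, 0.007     ])] 0.19252508493379888
plate corners [array([ 0.59395742, -0.13152113,  0.09      ]), array([ 0.58918802, -0.30097801,  0.09      ]), array([ 0.42486828, -0.29120837,  0.09      ]), array([ 0.43397341, -0.12672021,  0.09      ])]
knobs end [array([ 0.35666891, -0.12433853,  0.05      ]), array([ 0.34736014, -0.28829792,  0.05      ])]
spool [0.70626517 0.29199635 0.04      ]
iron [0.76091238 0.07869015 0.1       ]
box [ 0.73521739 -0.16812255  0.05      ]
```

```bash
cat >> h.py <<'E'
def plan(p,yaw_z=None,per=.03):
    """tool-frame shift to world p; yaw_z = wanted horizontal direction (angle) of tool z (mod pi)"""
    o=get_obs();M=Ro.from_quat(o["ee_rot"]).as_matrix()
    print("pos",o["position"].round(4),"x",M[:,0].round(3),"z ang",np.arctan2(M[1,2],M[0,2]).round(3),"t",round(o["clock"],2),"grip",round(float(o["grip_width"]),3),"F",o["ft_force"].round(1))
    if p is not None:
        d=M.T@(np.array(p)-o["position"]);print("tool shift",d.round(4),"rows",np.abs(d).max()/per)
    if yaw_z is not None:
        # tool x is down: +turn about x = -world yaw
        e=(yaw_z-np.arctan2(M[1,2],M[0,2])+np.pi/2)%np.pi-np.pi/2;print("turn",round(-e,3),"alt",round(-e-np.pi*np.sign(-e),3),"q7",o["joint_pos"][6])
E
python3 - <<'E'
from h import *
plan((.543,-.104,.27),np.arctan2(.957,.29))
E
```

```text
pos [ 0.2142 -0.5871  0.2391] x [-0.  0. -1.] z ang -1.221 t 0.3 grip 1.0 F [-0.   0.2 -0.4]
tool shift [-0.0308  0.4745 -0.3411] rows 15.815188351517836
turn 0.644 alt -2.498 q7 -0.08852375385358685
```

Call:
play_rows(increments="-0.03 0.01 -0.007 0; 0 0.025 -0.018 0; 0 0.03 -0.0215 0; 0 0.03 -0.0215 0; 0 0.03 -0.0215 0; 0 0.03 -0.0215 0; 0 0.03 -0.0215 0; 0 0.03 -0.0215 0; 0 0.03 -0.0215 0; 0 0.03 -0.0215 0; 0 0.03 -0.0215 0; 0 0.03 -0.0215 0; 0 0.03 -0.0215 0; 0 0.03 -0.0215 0; 0 0.03 -0.0215 0; 0 0.02 -0.014 0; 0 0.01 -0.007 0; 0 0 0 0", hand=-0.06, squeeze=60)

```text
clock: 2.1
position: [0.5404, -0.1076, 0.2694]
ee_rot: [0.406, 0.578, -0.407, 0.579]
ft_force: [-0.4, -0.5, -0.1]
grip_width: 0.524
```

Run:
```python
from h import *
plan((.543,-.104,.27),np.arctan2(.957,.29))
```

```text
pos [ 0.5404 -0.1076  0.2694] x [ 0.    -0.001 -1.   ] z ang -1.225 t 2.1 grip 0.524 F [-0.4 -0.5 -0.1]
tool shift [-0.0007  0.0036 -0.0025] rows 0.12161838692108635
turn 0.64 alt -2.501 q7 -1.1837163636720787
```

Call:
play_rows(increments="0 0.0036 -0.0025 0; 0 0 0 0.128; 0 0 0 0.128; 0 0 0 0.128; 0 0 0 0.128; 0 0 0 0.128; 0 0 0 0")

```text
clock: 2.8
position: [0.5393, -0.1146, 0.2693]
ee_rot: [-0.574, -0.409, 0.577, -0.411]
ft_force: [-0.2, -0.7, -0.7]
grip_width: 0.53
```

Run:
```python
from h import *
plan((.543,-.104,.167),np.arctan2(.957,.29))
for n in("top","scene"):
    c=camera(n);u,v=proj(c,(.543,-.104,.2)).astype(int)
    cv2.imwrite(f"pics/{n}2.png",cv2.resize(c["img"][max(0,v-60):v+60,u-70:u+70],None,fx=5,fy=5,interpolation=cv2.INTER_CUBIC))
```

```text
pos [ 0.5393 -0.1146  0.2693] x [-0.002 -0.005 -1.   ] z ang -1.903 t 2.8 grip 0.53 F [-0.2 -0.7 -0.7]
tool shift [ 0.1023 -0.     -0.0118] rows 3.409097471591863
turn -0.038 alt 3.103 q7 -1.8424989367887186
```

View pics/top2.png

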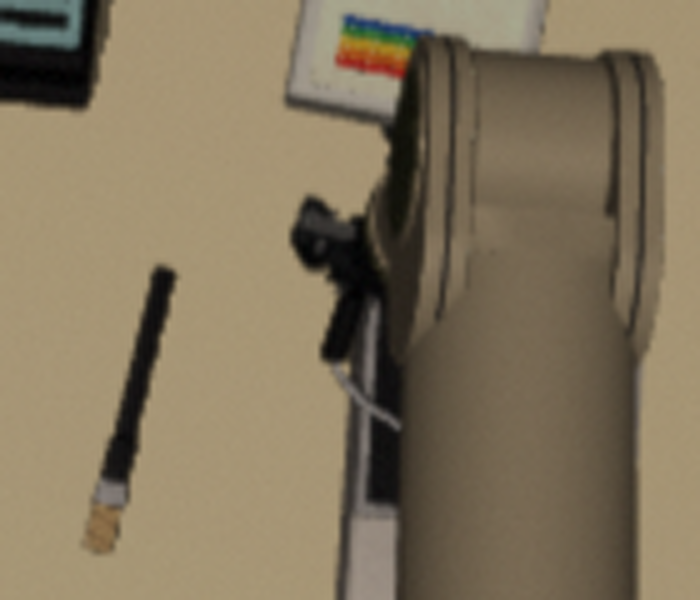

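View pics/scene2.png

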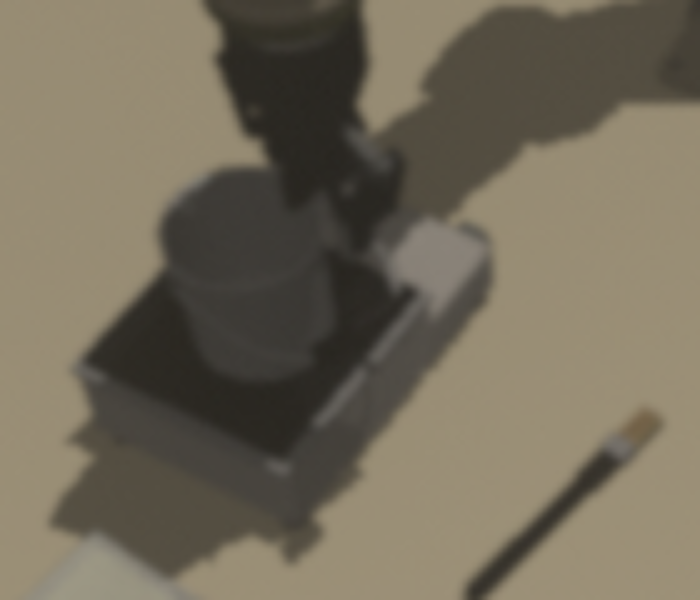

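The gripper is over the sleeve, about 12 mm off toward the pot after the turn. I'll correct that first and then go down.

Call:
play_rows(increments="0 0 -0.012 -0.03; 0 0 0 0; 0.02 0 0 0; 0.02 0 0 0; 0.02 0 0 0; 0 0 0 0")

```text
clock: 3.5
position: [0.5442, -0.1016, 0.2083]
ee_rot: [-0.564, -0.424, 0.566, -0.427]
ft_force: [-0.5, 0.2, 0.2]
grip_width: 0.533
```

Run:
```python
from h import *
plan((.543,-.104,.167),np.arctan2(.957,.29))
```

```text
pos [ 0.5442 -0.1016  0.2083] x [ 0.    -0.005 -1.   ] z ang -1.851 t 3.5 grip 0.533 F [-0.5  0.2  0.2]
tool shift [ 0.0413 -0.0005  0.0024] rows 1.3780475086039112
turn 0.014 alt -3.127 q7 -1.8330267860201437
```

Call:
play_rows(increments="0.015 0 0.0025 0; 0.015 0 0 0; 0.011 0 0 0; 0 0 0 0")

```text
clock: 3.9
position: [0.5448, -0.1037, 0.1681]
ee_rot: [-0.564, -0.424, 0.564, -0.429]
ft_force: [0.2, 0.7, -0.1]
grip_width: 0.534
```

Call:
play_rows(increments="0 0 0 0; 0 0 0 0; 0 0 0 0; 0 0 0 0; 0 0 0 0; 0 0 0 0", hand=1, squeeze=60)

```text
clock: 4.5
position: [0.545, -0.1046, 0.17]
ee_rot: [-0.564, -0.424, 0.565, -0.429]
ft_force: [-0.9, -1.2, -0.6]
grip_width: 0.172
```

Run:
```python
from h import *
plan((.543,-.104,.167),np.arctan2(.957,.29))
o=get_obs();M=Ro.from_quat(o["ee_rot"]).as_matrix();print(o["position"]-.011*M[:,0])
```

```text
pos [ 0.545  -0.1046  0.17  ] x [ 0.004 -0.007 -1.   ] z ang -1.847 t 4.5 grip 0.172 F [-0.9 -1.2 -0.6]
tool shift [ 0.003  -0.0021 -0.    ] rows 0.10115951907192246
turn 0.018 alt -3.124 q7 -1.8391167686991232
[ 0.54500913 -0.10449837  0.18104585]
```

Call:
play_rows(increments="-0.011 0 0.0006 0; -0.0109 0 0.0017 0; -0.0106 0 0.0028 0; -0.0103 0 0.004 0; -0.0098 0 0.005 0; -0.0092 0 0.006 0; -0.0085 0 0.0069 0; -0.0078 0 0.0078 0; 0 0 0 0")

```text
clock: 5.4
position: [0.5347, -0.1415, 0.2568]
ee_rot: [0.564, 0.423, -0.564, 0.43]
ft_force: [-0.6, -1.8, -1.8]
grip_width: 0.164
```

Run:
```python
from h import *
plan(None)
o=get_obs();d=o["position"]-np.array([.545,-.1046,.17]);h=-(d[0]*.273+d[1]*.962);print(h,d[2],np.degrees(np.arctan2(d[2],.105-h)),np.hypot(d[2],.105-h), "lateral",d[0]*.962-d[1]*.273)
```

```text
pos [ 0.5347 -0.1415  0.2568] x [ 0.006 -0.008 -1.   ] z ang -1.848 t 5.4 grip 0.164 F [-0.6 -1.8 -1.8]
0.03831168067683927 0.08681738912860723 52.47052206800335 0.10947415671863318 lateral 0.00015208044464284053
```

Call:
play_rows(increments="-0.005 0 0.009 0; -0.0043 0 0.0096 0; -0.0035 0 0.0101 0; -0.0027 0 0.0105 0; -0.0017 0 0.0108 0; -0.0008 0 0.011 0; 0 0 0.004 0; 0 0 0 0")

```text
clock: 6.2
position: [0.5146, -0.2092, 0.2751]
ee_rot: [-0.564, -0.424, 0.564, -0.429]
ft_force: [0.2, 0.3, -2.6]
grip_width: 0.162
```

Run:
```python
from h import *
plan(None)
o=get_obs();d=o["position"]-np.array([.545,-.1046,.17]);h=-(d[0]*.273+d[1]*.962);print(h,d[2],np.degrees(np.arctan2(d[2],.105-h)),np.hypot(d[2],.105-h), "lateral",d[0]*.962-d[1]*.273)
c=camera("scene")
cv2.imwrite("pics/s3.png",cv2.resize(c["img"][120:260,120:300],None,fx=4,fy=4,interpolation=cv2.INTER_CUBIC))
```

```text
pos [ 0.5146 -0.2092  0.2751] x [ 0.004 -0.006 -1.   ] z ang -1.848 t 6.2 grip 0.162 F [ 0.2  0.3 -2.6]
0.10892360608874857 0.10513984612527275 92.13717070581394 0.10521303117002996 lateral -0.0006610709191794024
```

View pics/s3.png

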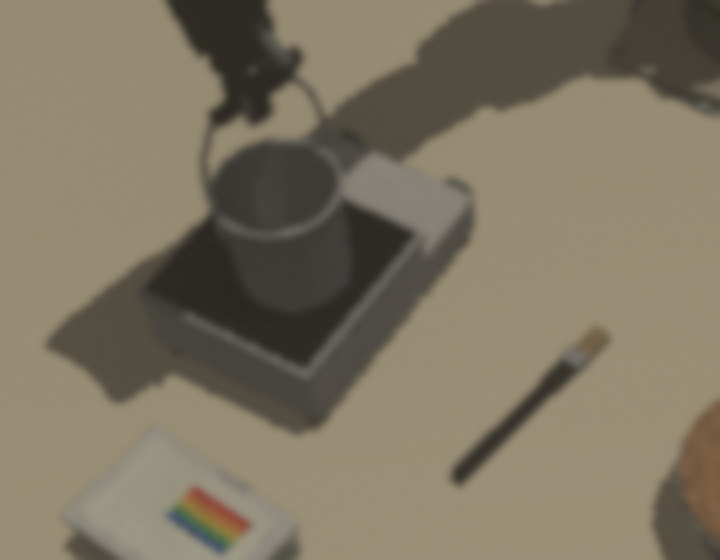

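The bail is upright and gripped, at about (265,105) in the crop. I'll lift slowly.

Call:
play_rows(increments="-0.002 0 0 0; -0.002 0 0 0; -0.003 0 0 0; -0.004 0 0 0; -0.005 0 0 0; -0.006 0 0 0; -0.006 0 0 0; -0.006 0 0 0; -0.005 0 0 0; -0.003 0 0 0; 0 0 0 0; 0 0 0 0; 0 0 0 0")

```text
clock: 7.55
position: [0.5151, -0.2066, 0.3208]
ee_rot: [-0.564, -0.425, 0.564, -0.429]
ft_force: [-0.0, 0.9, -3.0]
grip_width: 0.171
```

Run:
```python
from h import *
plan((.51,.239,.31))
c=camera("scene")
cv2.imwrite("pics/s4.png",cv2.resize(c["img"][110:250,120:300],None,fx=4,fy=4,interpolation=cv2.INTER_CUBIC))
```

```text
pos [ 0.5151 -0.2066  0.3208] x [ 0.004 -0.005 -1.   ] z ang -1.845 t 7.55 grip 0.171 F [-0.   0.9 -3. ]
tool shift [ 0.0084 -0.1255 -0.4277] rows 14.255431880552386
```

View pics/s4.png

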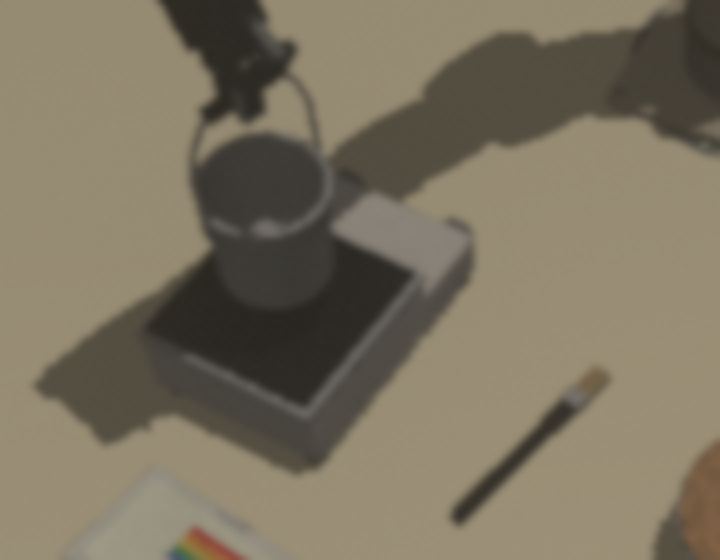

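Image: the pot hangs clear, rim at crop (262,185), with the base above the plate. I'll carry it to the rest.

Call:
play_rows(increments="0 -0.001 -0.003 0; 0 -0.002 -0.006 0; 0 -0.003 -0.01 0; 0 -0.004 -0.014 0; 0 -0.0053 -0.018 0; 0 -0.0059 -0.02 0; 0 -0.0059 -0.02 0; 0 -0.0059 -0.02 0; 0 -0.0059 -0.02 0; 0 -0.0059 -0.02 0; 0 -0.0059 -0.02 0; 0 -0.0059 -0.02 0; 0 -0.0059 -0.02 0; 0 -0.0059 -0.02 0; 0 -0.0059 -0.02 0; 0 -0.0059 -0.02 0; 0 -0.0059 -0.02 0; 0 -0.0059 -0.02 0; 0 -0.0059 -0.02 0; 0 -0.0059 -0.02 0")

```text
clock: 9.6
position: [0.4991, 0.1955, 0.32]
ee_rot: [0.561, 0.428, -0.56, 0.434]
ft_force: [0.1, 0.3, -3.2]
grip_width: 0.164
```

Run:
```python
from h import *
plan((.51,.239,.3))
```

```text
pos [0.4991 0.1955 0.32  ] x [ 0.007 -0.006 -1.   ] z ang -1.831 t 9.6 grip 0.164 F [ 0.1  0.3 -3.2]
tool shift [ 0.0198 -0.0008 -0.0449] rows 1.498065359594721
```

Call:
play_rows(increments="0 0 -0.015 0; 0 0 -0.011 0; 0 0 -0.007 0; 0 0 -0.004 0; 0 0 -0.002 0; 0 0 0 0; 0 0 0 0; 0 0 0 0; 0 0 0 0; 0 0 0 0; 0 0 0 0; 0 0 0 0; 0 0 0 0")

```text
clock: 10.9
position: [0.5062, 0.2388, 0.3204]
ee_rot: [0.56, 0.429, -0.559, 0.435]
ft_force: [-0.9, 0.6, -3.8]
grip_width: 0.169
```

Run:
```python
from h import *
plan((.51,.239,.3))
for n in("top","scene"):
    c=camera(n);u,v=proj(c,(.51,.239,.15)).astype(int)
    cv2.imwrite(f"pics/{n}5.png",cv2.resize(c["img"][max(0,v-65):v+65,u-75:u+75],None,fx=4,fy=4,interpolation=cv2.INTER_CUBIC))
```

```text
pos [0.5062 0.2388 0.3204] x [ 0.007 -0.006 -1.   ] z ang -1.827 t 10.9 grip 0.169 F [-0.9  0.6 -3.8]
tool shift [ 0.0205  0.0034 -0.0013] rows 0.6820063013607272
```

View pics/top5.png

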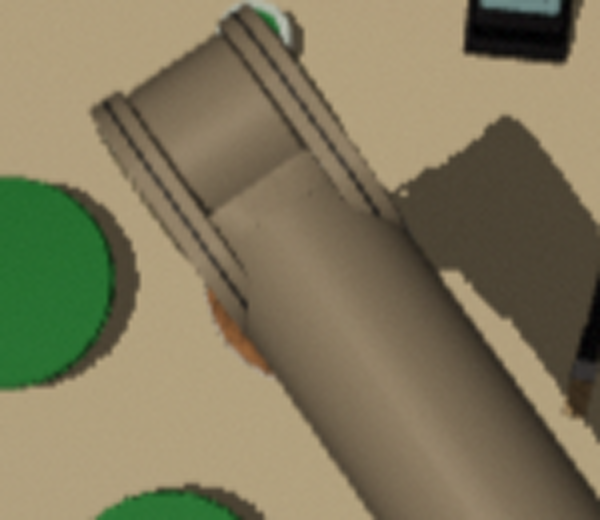

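View pics/scene5.png

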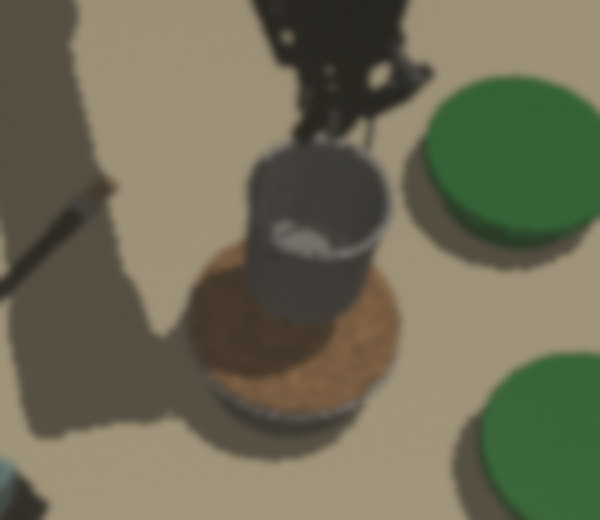

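Call:
play_rows(increments="0.002 0.0017 0 0; 0.004 0.0017 -0.001 0; 0.006 0 0 0; 0.007 0 0 0; 0.007 0 0 0; 0.007 0 0 0; 0.006 0 0 0; 0.005 0 0 0; 0.003 0 0 0; 0.002 0 0 0; 0 0 0 0; 0 0 0 0; 0 0 0 0")

```text
clock: 12.3
position: [0.5102, 0.2385, 0.2664]
ee_rot: [0.56, 0.429, -0.559, 0.435]
ft_force: [0.7, -0.1, -3.6]
grip_width: 0.164
```

Call:
play_rows(increments="0.002 0 0 0; 0.002 0 0 0; 0.002 0 0 0; 0 0 0 0")

```text
clock: 12.7
position: [0.5106, 0.2386, 0.2605]
ee_rot: [0.56, 0.429, -0.559, 0.436]
ft_force: [-0.5, -0.5, -4.0]
grip_width: 0.165
```

Call:
play_rows(increments="0.0015 0 0 0; 0.0015 0 0 0; 0.0015 0 0 0; 0 0 0 0")

```text
clock: 13.1
position: [0.5122, 0.241, 0.2606]
ee_rot: [0.563, 0.429, -0.556, 0.436]
ft_force: [-0.5, 0.8, -2.9]
grip_width: 0.164
```

Call:
play_rows(increments="0.0015 0 0 0; 0.0015 0 0 0; 0 0 0 0")

```text
clock: 13.4
position: [0.514, 0.2418, 0.2603]
ee_rot: [0.566, 0.428, -0.554, 0.437]
ft_force: [-0.2, 0.6, -4.5]
grip_width: 0.166
```

Call:
play_rows(increments="0.0015 0 0 0; 0.0015 0 0 0; 0 0 0 0")

```text
clock: 13.7
position: [0.5148, 0.2437, 0.2602]
ee_rot: [0.567, 0.428, -0.552, 0.437]
ft_force: [-0.9, 0.2, -2.4]
grip_width: 0.165
```

Run:
```python
from h import *
plan((.51,.239,.25))
o=get_obs();print(o["joint_pos"].round(3),o["tau"].round(1))
for n in("scene",):
    c=camera(n);u,v=proj(c,(.51,.239,.15)).astype(int)
    cv2.imwrite(f"pics/{n}6.png",cv2.resize(c["img"][max(0,v-65):v+65,u-75:u+75],None,fx=4,fy=4,interpolation=cv2.INTER_CUBIC))
```

```text
pos [0.5148 0.2437 0.2602] x [ 0.025  0.004 -1.   ] z ang -1.825 t 13.7 grip 0.165 F [-0.9  0.2 -2.4]
tool shift [ 0.01   -0.0037  0.0058] rows 0.334754049286093
[ 0.09   0.257 -0.73   1.571  0.186  1.358 -2.484] [  0.1 -50.7  -6.4 -41.    0.3  -0.4  -0. ]
```

View pics/scene6.png

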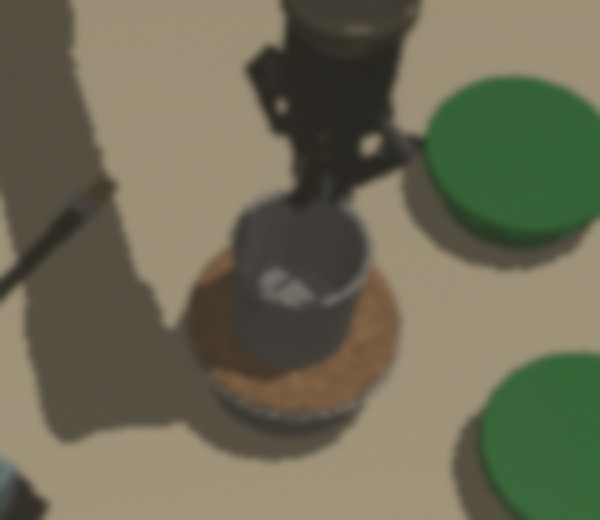

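The last joint sits at -2.48, near its stop, and that stops the descent. There is no contact yet. I'll turn the wrist back with the pot hanging and then lower.

Call:
play_rows(increments="-0.004 0 0 0; -0.003 0 0 -0.02; 0 0 0 -0.04; 0 0 0 -0.06; 0 0 0 -0.06; 0 0 0 -0.06; 0 0 0 -0.06; 0 0 0 -0.06; 0 0 0 -0.06; 0 0 0 -0.06; 0 0 0 -0.06; 0 0 0 -0.05; 0 0 0 -0.03; 0 0 0 -0.01; 0 0 0 0; 0 0 0 0")

```text
clock: 15.35
position: [0.5127, 0.2381, 0.2611]
ee_rot: [0.389, 0.587, -0.387, 0.596]
ft_force: [0.4, -0.1, -2.0]
grip_width: 0.163
```

Run:
```python
from h import *
plan((.51,.239,.255))
o=get_obs();print(o["joint_pos"].round(3),o["tau"].round(1))
```

```text
pos [0.5127 0.2381 0.2611] x [ 0.011 -0.004 -1.   ] z ang -1.161 t 15.35 grip 0.163 F [ 0.4 -0.1 -2. ]
tool shift [ 0.0061 -0.0022 -0.0019] rows 0.20197423454676947
[ 0.162  0.277 -0.815  1.564  0.215  1.382 -1.834] [  0.2 -49.5  -7.7 -40.3   0.2  -0.1   0.1]
```

Call:
play_rows(increments="0.001 -0.001 -0.001 0; 0.0015 -0.001 -0.001 0; 0 0 0 0; 0 0 0 0")

```text
clock: 15.75
position: [0.5114, 0.24, 0.2607]
ee_rot: [0.391, 0.586, -0.386, 0.596]
ft_force: [0.1, 0.3, -2.7]
grip_width: 0.166
```

Call:
play_rows(increments="0.0015 0 0 0; 0.0015 0 0 0; 0 0 0 0; 0 0 0 0")

```text
clock: 16.15
position: [0.5127, 0.241, 0.2605]
ee_rot: [0.392, 0.584, -0.384, 0.598]
ft_force: [0.5, 1.4, -1.9]
grip_width: 0.168
```

Call:
play_rows(increments="0.0015 0 0 0; 0.0015 0 0 0; 0 0 0 0; 0 0 0 0")

```text
clock: 16.55
position: [0.5138, 0.242, 0.2605]
ee_rot: [0.393, 0.583, -0.383, 0.599]
ft_force: [0.1, 1.1, 0.8]
grip_width: 0.168
```

Run:
```python
from h import *
plan((.51,.239,.255))
for n in("scene",):
    c=camera(n);u,v=proj(c,(.51,.239,.15)).astype(int)
    cv2.imwrite(f"pics/{n}7.png",cv2.resize(c["img"][max(0,v-65):v+65,u-75:u+75],None,fx=4,fy=4,interpolation=cv2.INTER_CUBIC))
    for X in((.51,.239,.0755),(.51,.239,.17),(.51,.239,.0755+.1)): print((proj(c,X)-[u-75,max(0,v-65)])*4)
```

```text
pos [0.5138 0.242  0.2605] x [ 0.026  0.001 -1.   ] z ang -1.162 t 16.55 grip 0.168 F [0.1 1.1 0.8]
tool shift [ 0.0054 -0.0048  0.0012] rows 0.18126904272849145
[292.22347472 313.7891945 ]
[302.80905919 245.38013953]
[303.46421276 241.14622721]
```

View pics/scene7.png

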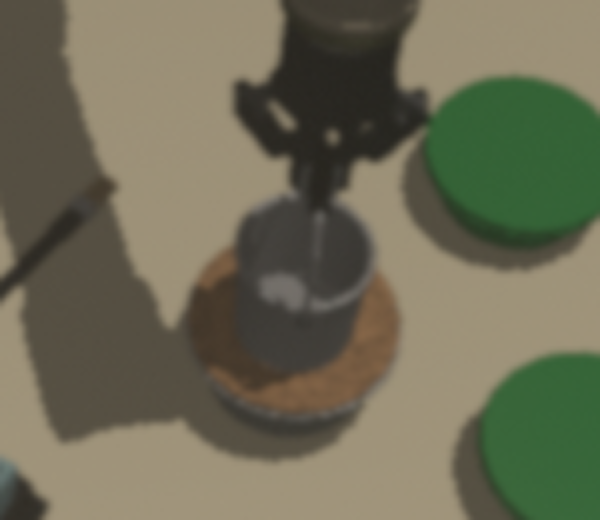

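Force fell from -3.8 to about 0 and the pot rim sits where a pot standing on the rest centre should, so it stands. I'll lay the bail toward +tool z.

Call:
play_rows(increments="0 0 0.009 0; 0.0012 0 0.01 0; 0.0025 0 0.0098 0; 0.0036 0 0.0095 0; 0.0046 0 0.009 0; 0.0055 0 0.0085 0; 0.0064 0 0.0078 0; 0 0 0 0")

```text
clock: 17.4
position: [0.5418, 0.1756, 0.2333]
ee_rot: [0.393, 0.583, -0.385, 0.597]
ft_force: [0.3, -0.4, -1.3]
grip_width: 0.167
```

Run:
```python
from h import *
plan(None)
p=get_obs()["position"];d=p-np.array([.512,.240,.2605]);h=np.hypot(d[0],d[1]);print(d,h,np.hypot(h,.105+d[2]),np.degrees(np.arctan2(.105+d[2],h)),np.arctan2(d[1],d[0]))
```

```text
pos [0.5418 0.1756 0.2333] x [ 0.023 -0.001 -1.   ] z ang -1.166 t 17.4 grip 0.167 F [ 0.3 -0.4 -1.3]
[ 0.02982573 -0.0644485  -0.02721064] 0.07101537081837585 0.10532980132335096 47.606456709939934 -1.1373622995157673
```

Call:
play_rows(increments="0.0073 0 0.0073 0; 0.0083 0 0.0065 0; 0.0089 0 0.0056 0; 0.0095 0 0.0046 0; 0.0099 0 0.0036 0; 0.009 0 0.0023 0; 0.002 0 0 0; 0 0 0 0")

```text
clock: 18.2
position: [0.5554, 0.1456, 0.1727]
ee_rot: [0.392, 0.584, -0.385, 0.597]
ft_force: [-0.3, -2.2, -0.4]
grip_width: 0.165
```

Run:
```python
from h import *
plan(None)
p=get_obs()["position"];d=p-np.array([.512,.240,.2605]);h=np.hypot(d[0],d[1]);print(d,h,np.hypot(h,.105+d[2]),np.degrees(np.arctan2(.105+d[2],h)),np.arctan2(d[1],d[0]))
```

```text
pos [0.5554 0.1456 0.1727] x [ 0.021 -0.002 -1.   ] z ang -1.165 t 18.2 grip 0.165 F [-0.3 -2.2 -0.4]
[ 0.04343991 -0.09444861 -0.08775548] 0.10395944080079852 0.10537997337698073 9.418316008381945 -1.1397139238105238
```

Call:
play_rows(increments="0.003 0 0 0; 0.003 0 0 0; 0.002 0 0 0; 0 0 0 0")

```text
clock: 18.6
position: [0.5561, 0.1456, 0.165]
ee_rot: [0.393, 0.583, -0.385, 0.598]
ft_force: [0.2, -1.6, -0.8]
grip_width: 0.161
```

Call:
play_rows(increments="0 0 0 0; 0 0 0 0; 0 0 0 0; 0 0 0 0; -0.01 0 0 0; -0.02 0 0 0; -0.03 0 0 0; -0.03 0 0 0; -0.02 0 0 0; 0 0 0 0", hand=-0.1)

```text
clock: 19.6
position: [0.553, 0.1486, 0.2837]
ee_rot: [0.393, 0.584, -0.382, 0.598]
ft_force: [0.2, -0.0, 0.1]
grip_width: 0.549
```

Run:
```python
from h import *
b=np.array([-.184,.0407]);plan((.5,.009,.2),np.arctan2(b[1],b[0])+np.pi/2)
for n in("top","scene",):
    c=camera(n);u,v=proj(c,(.51,.2,.15)).astype(int)
    cv2.imwrite(f"pics/{n}8.png",cv2.resize(c["img"][max(0,v-65):v+65,u-75:u+75],None,fx=4,fy=4,interpolation=cv2.INTER_CUBIC))
```

```text
pos [0.553  0.1486 0.2837] x [ 0.026  0.002 -1.   ] z ang -1.162 t 19.6 grip 0.549 F [ 0.2 -0.   0.1]
tool shift [ 0.082  -0.1062  0.1062] rows 3.5410609764119365
turn 0.627 alt -2.515 q7 -1.6425592459675136
```

View pics/top8.png

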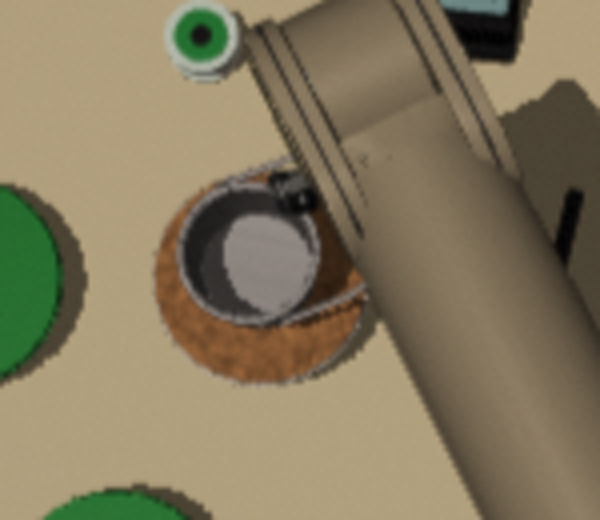

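View pics/scene8.png

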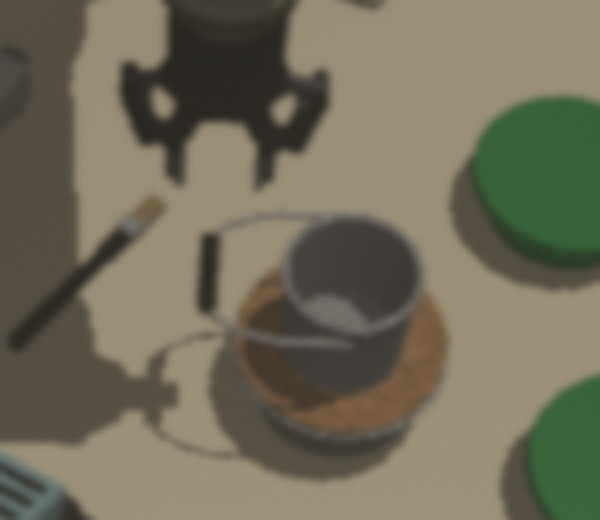

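The pot stands on the cork, the bail lies to the -y side with its sleeve at scene crop (208,272), and the mouth is clear. Next is the brush.

Call:
play_rows(increments="0 -0.02 0.02 0; 0 -0.025 0.025 0; 0 -0.025 0.025 0; 0 -0.02 0.02 0; 0 -0.009 0.009 0; 0 0 0 -0.1; 0 0 0 -0.14; 0 0 0 -0.14; 0 0 0 -0.14; 0 0 0 -0.14; 0 0 0 -0.14; 0 0 0 -0.14; 0 0 0 -0.14; 0 0 0 -0.14; 0 0 0 -0.14; 0 0 0 -0.14; 0 0 0 -0.14; 0 0 0 -0.14; 0 0 0 -0.14; 0 0 0 0", hand=0.2)

```text
clock: 21.7
position: [0.4868, 0.0097, 0.2563]
ee_rot: [-0.283, 0.65, 0.29, 0.642]
ft_force: [-0.1, 0.2, -0.6]
grip_width: 0.4
```

Run:
```python
from h import *
b=np.array([-.184,.0407]);plan((.497,.012,.1),np.arctan2(b[1],b[0])+np.pi/2)
```

```text
pos [0.4868 0.0097 0.2563] x [-0.015  0.005 -1.   ] z ang 0.835 t 21.7 grip 0.4 F [-0.1  0.2 -0.6]
tool shift [ 0.1562 -0.0083  0.0095] rows 5.20514217490635
turn -0.518 alt 2.623 q7 0.6866600513216461
```

Call:
play_rows(increments="0 -0.004 0.005 -0.1; 0 -0.004 0.005 -0.1; 0 0 0 -0.1; 0 0 0 -0.1; 0 0 0 -0.1; 0 0 0 -0.018; 0 0 0 0; 0.04 0 0 0; 0.04 0 0 0; 0.03 0 0 0; 0.02 0 0 0; 0.01 0 0 0; 0 0 0 0")

```text
clock: 23.0
position: [0.494, 0.0125, 0.1064]
ee_rot: [-0.426, 0.565, 0.438, 0.555]
ft_force: [0.7, 0.0, 1.2]
grip_width: 0.399
```

Run:
```python
from h import *
b=np.array([-.184,.0407]);plan((.497,.012,.011),np.arctan2(b[1],b[0])+np.pi/2)
for n in("top","scene",):
    c=camera(n);u,v=proj(c,(.5,.01,.05)).astype(int)
    cv2.imwrite(f"pics/{n}9.png",cv2.resize(c["img"][max(0,v-50):v+50,u-60:u+60],None,fx=5,fy=5,interpolation=cv2.INTER_CUBIC))
```

```text
pos [0.494  0.0125 0.1064] x [-0.022  0.006 -1.   ] z ang 1.314 t 23.0 grip 0.399 F [0.7 0.  1.2]
tool shift [ 0.0953 -0.0052  0.0003] rows 3.1766116628152425
turn -0.039 alt 3.103 q7 1.033945551911785
```

View pics/top9.png

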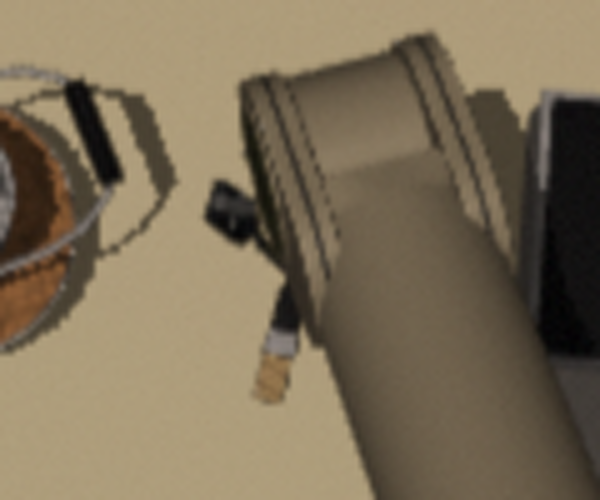

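View pics/scene9.png

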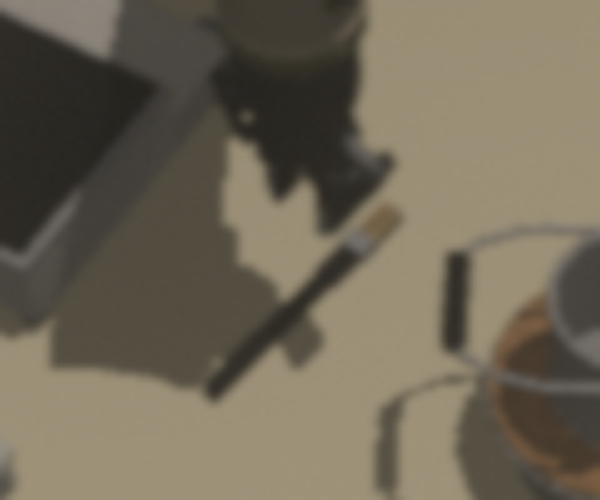

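Call:
play_rows(increments="0 -0.005 0.0005 -0.03; 0.02 0 0 0; 0.025 0 0 0; 0.02 0 0 0; 0.01 0 0 0; 0.005 0 0 0; 0 0 0 0")

```text
clock: 23.8
position: [0.5076, 0.0112, 0.0334]
ee_rot: [-0.44, 0.553, 0.443, 0.552]
ft_force: [0.2, -0.4, -0.0]
grip_width: 0.398
```

Run:
```python
from h import *
b=np.array([-.184,.0407]);plan((.497,.012,.012),np.arctan2(b[1],b[0])+np.pi/2)
```

```text
pos [0.5076 0.0112 0.0334] x [-0.004  0.003 -1.   ] z ang 1.349 t 23.8 grip 0.398 F [ 0.2 -0.4 -0. ]
tool shift [ 0.0215  0.0104 -0.0016] rows 0.7152997858122598
turn -0.005 alt 3.137 q7 0.9808407204173886
```

Call:
play_rows(increments="0 0.009 -0.001 0; 0.008 0 0 0; 0.008 0 0 0; 0.004 0 0 0; 0 0 0 0")

```text
clock: 24.3
position: [0.4994, 0.0121, 0.0143]
ee_rot: [-0.441, 0.552, 0.442, 0.553]
ft_force: [-0.3, 0.8, -0.8]
grip_width: 0.404
```

Call:
play_rows(increments="0 0 0 0; 0 0 0 0; 0 0 0 0; 0 0 0 0; 0 0 0 0", hand=1, squeeze=20)

```text
clock: 24.8
position: [0.4998, 0.0122, 0.0145]
ee_rot: [-0.441, 0.552, 0.442, 0.553]
ft_force: [1.3, 0.8, -0.1]
grip_width: 0.154
```

Call:
play_rows(increments="-0.01 0 0 0; -0.02 0 0 0; -0.03 0 0 0; -0.03 0 0 0; -0.02 0 0 0; -0.01 0 0 0; 0 0 0 0")

```text
clock: 25.5
position: [0.4993, 0.0128, 0.1422]
ee_rot: [-0.441, 0.551, 0.443, 0.553]
ft_force: [0.7, -0.5, -1.2]
grip_width: 0.155
```

Run:
```python
from h import *
plan((.51,-.06,.13),0)
for n in("top","scene",):
    c=camera(n);u,v=proj(c,(.5,.01,.1)).astype(int)
    cv2.imwrite(f"pics/{n}10.png",cv2.resize(c["img"][max(0,v-50):v+50,u-60:u+60],None,fx=5,fy=5,interpolation=cv2.INTER_CUBIC))
```

```text
pos [0.4993 0.0128 0.1422] x [ 0.     0.003 -1.   ] z ang 1.35 t 25.5 grip 0.155 F [ 0.7 -0.5 -1.2]
tool shift [ 0.012  -0.0264 -0.0687] rows 2.2908029001845067
turn 1.35 alt -1.791 q7 1.0968668478203287
```

View pics/top10.png

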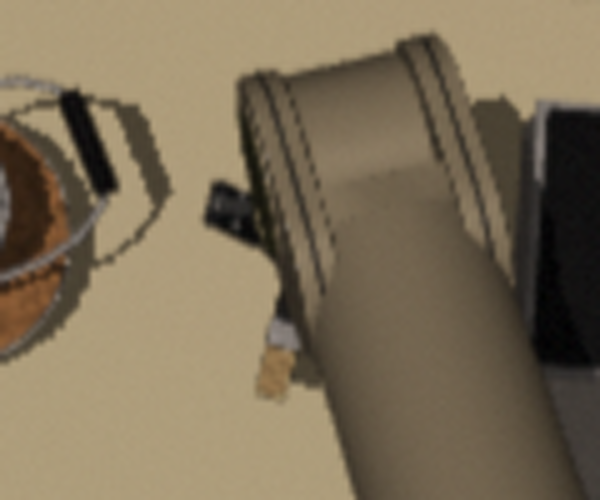

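View pics/scene10.png

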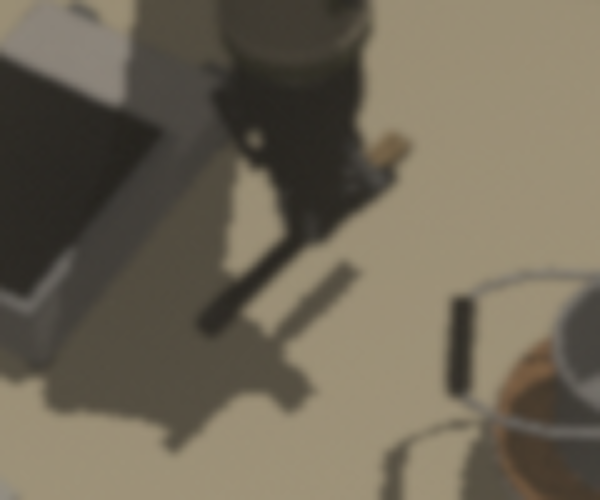

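The brush is held level, bristles at crop (390,148) and handle end at (208,325). I'll yaw it so the handle tail points to -y, then use the hot plate's edge to push the tail up.

Call:
play_rows(increments="0 0 0 0.08; 0 0 0 0.12; 0 0 0 0.12; 0 0 0 0.12; 0 0 0 0.12; 0 0 0 0.12; 0 0 0 0.12; 0 0 0 0.12; 0 0 0 0.12; 0 0 0 0.12; 0 0 0 0.1; 0 0 0 0.03; 0 0 0 0")

```text
clock: 26.9
position: [0.4874, 0.0125, 0.1213]
ee_rot: [-0.0, 0.719, 0.005, 0.695]
ft_force: [-0.5, 0.7, -0.4]
grip_width: 0.152
```

Run:
```python
from h import *
plan((.51,-.075,.13),0)
for n in("top","scene",):
    c=camera(n);u,v=proj(c,(.5,.01,.1)).astype(int)
    cv2.imwrite(f"pics/{n}11.png",cv2.resize(c["img"][max(0,v-50):v+50,u-60:u+60],None,fx=5,fy=5,interpolation=cv2.INTER_CUBIC))
```

```text
pos [0.4874 0.0125 0.1213] x [-0.033  0.007 -0.999] z ang 0.008 t 26.9 grip 0.152 F [-0.5  0.7 -0.4]
tool shift [-0.0101 -0.0876  0.0216] rows 2.919084738482021
turn 0.008 alt -3.134 q7 -0.21326206076506637
```

View pics/top11.png

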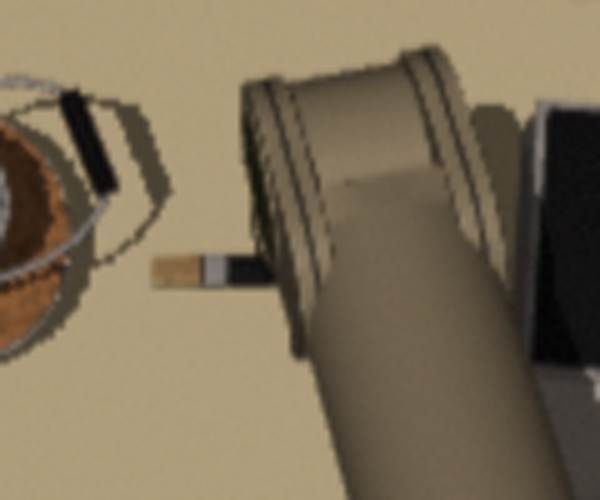

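View pics/scene11.png

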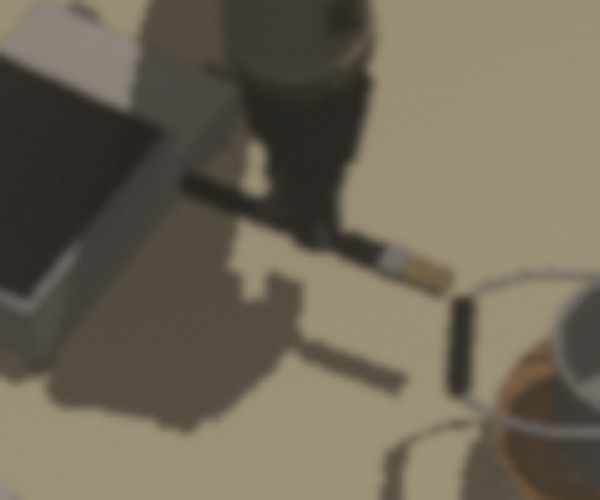

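Call:
play_rows(increments="-0.006 -0.012 0.01 0; 0 -0.02 0.01 0; 0 -0.022 0 0; 0 -0.02 0 0; 0 -0.008 0 0; 0 0 0 0")

```text
clock: 27.6
position: [0.5119, -0.076, 0.1267]
ee_rot: [-0.002, 0.719, 0.007, 0.695]
ft_force: [-0.6, 0.6, -0.1]
grip_width: 0.153
```

Run:
```python
from h import *
plan((.51,-.075,.07),0)
```

```text
pos [ 0.5119 -0.076   0.1267] x [-0.033  0.007 -0.999] z ang 0.014 t 27.6 grip 0.153 F [-0.6  0.6 -0.1]
tool shift [ 0.0567  0.0006 -0.    ] rows 1.891641040826201
turn 0.014 alt -3.128 q7 -0.04719262101108516
```

Call:
play_rows(increments="0.006 0 0 0; 0.006 0 0 0; 0.005 0 0 0; 0.005 0 0 0; 0.005 0 0 0; 0.005 0 0 0; 0.005 0 0 0; 0.005 0 0 0; 0.005 0 0 0; 0.004 0 0 0; 0 0 0 0")

```text
clock: 28.7
position: [0.5109, -0.072, 0.0719]
ee_rot: [-0.004, 0.718, 0.009, 0.696]
ft_force: [-0.1, 0.7, 3.5]
grip_width: 0.157
```

Run:
```python
from h import *
plan((.51,-.085,.07),0)
for n in("scene",):
    c=camera(n);u,v=proj(c,(.51,-.08,.07)).astype(int)
    cv2.imwrite(f"pics/{n}12.png",cv2.resize(c["img"][max(0,v-50):v+50,u-60:u+60],None,fx=5,fy=5,interpolation=cv2.INTER_CUBIC))
```

```text
pos [ 0.5109 -0.072   0.0719] x [-0.031  0.007 -0.999] z ang 0.019 t 28.7 grip 0.157 F [-0.1  0.7  3.5]
tool shift [ 0.0019 -0.013  -0.0011] rows 0.432601445522187
turn 0.019 alt -3.122 q7 -0.08493695588904276
```

View pics/scene12.png

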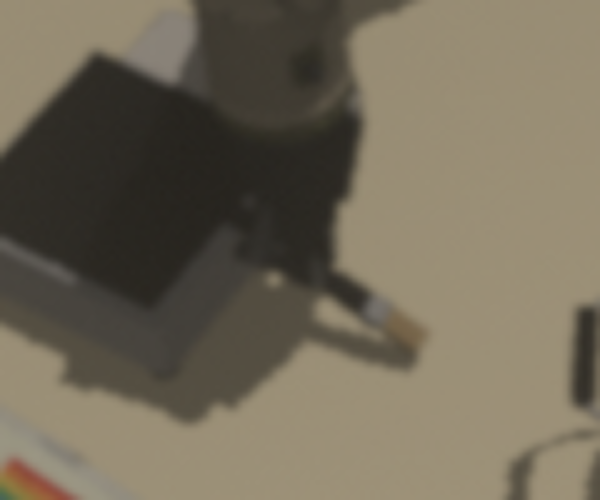

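The brush pivots in the pinch, with its bristles now lower at crop (410,330). I'll push a little further toward the plate.

Call:
play_rows(increments="0.002 -0.003 0 0; 0.001 -0.004 0 0; 0 -0.004 0 0; 0 -0.004 0 0; 0 -0.003 0 0; 0 0 0 0")

```text
clock: 29.35
position: [0.5117, -0.0874, 0.069]
ee_rot: [-0.004, 0.718, 0.012, 0.696]
ft_force: [-0.4, 2.6, 3.0]
grip_width: 0.155
```

Run:
```python
from h import *
plan((.51,-.085,.07),0)
for n in("scene",):
    c=camera(n);u,v=proj(c,(.51,-.08,.07)).astype(int)
    cv2.imwrite(f"pics/{n}13.png",cv2.resize(c["img"][max(0,v-50):v+50,u-60:u+60],None,fx=5,fy=5,interpolation=cv2.INTER_CUBIC))
```

```text
pos [ 0.5117 -0.0874  0.069 ] x [-0.031  0.012 -0.999] z ang 0.023 t 29.35 grip 0.155 F [-0.4  2.6  3. ]
tool shift [-0.0009  0.0024 -0.0017] rows 0.08075049908546057
turn 0.023 alt -3.119 q7 -0.04904683949774803
```

View pics/scene13.png

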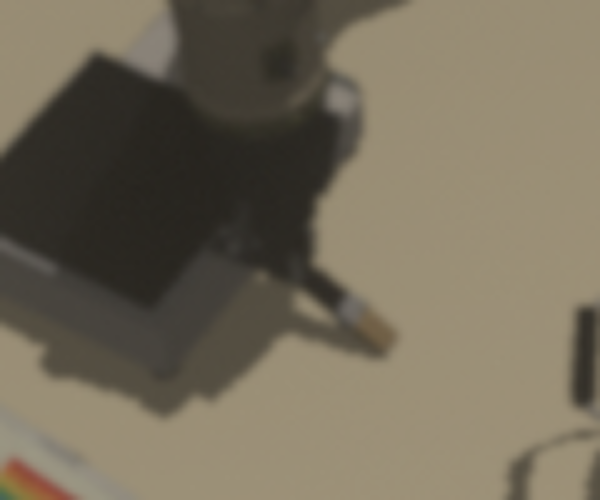

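Call:
play_rows(increments="-0.01 0.002 0 0; -0.02 0 0 0; -0.03 0 0 0; -0.03 0 0 0; -0.03 0 0 0; -0.03 0 0 0; -0.02 0 0 0; -0.01 0 0 0; 0 0 0 0")

```text
clock: 30.3
position: [0.515, -0.0923, 0.2592]
ee_rot: [-0.004, 0.719, 0.008, 0.695]
ft_force: [0.0, -0.5, -0.3]
grip_width: 0.154
```

Run:
```python
from h import *
plan((.51,.2,.24),0)
p=get_obs()["position"]
for n in("top","scene",):
    c=camera(n);u,v=proj(c,p).astype(int)
    a=(max(0,v-50),u-60);print(n,a)
    cv2.imwrite(f"pics/{n}14.png",cv2.resize(c["img"][a[0]:v+50,a[1]:u+60],None,fx=5,fy=5,interpolation=cv2.INTER_CUBIC))
c=camera("top");cv2.imwrite("pics/pot14.png",cv2.resize(c["img"][175:265,190:310],None,fx=5,fy=5,interpolation=cv2.INTER_CUBIC))
```

```text
pos [ 0.515  -0.0923  0.2592] x [-0.033  0.006 -0.999] z ang 0.017 t 30.3 grip 0.154 F [ 0.  -0.5 -0.3]
tool shift [0.0211 0.2922 0.0007] rows 9.741221751868942
turn 0.017 alt -3.124 q7 0.038396651846051726
top (np.int64(163), np.int64(294))
scene (np.int64(112), np.int64(156))
```

View pics/top14.png

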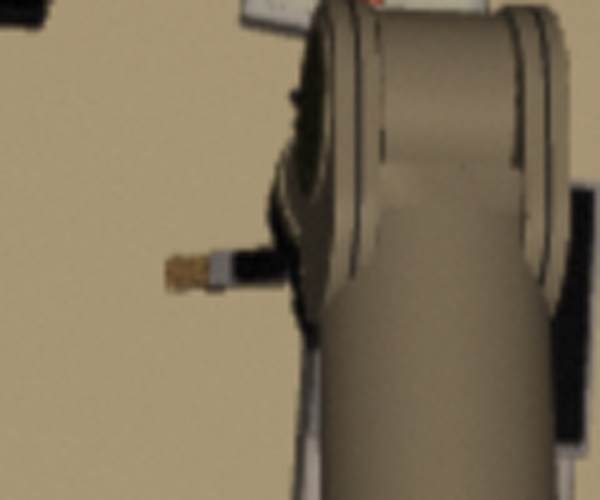

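View pics/scene14.png

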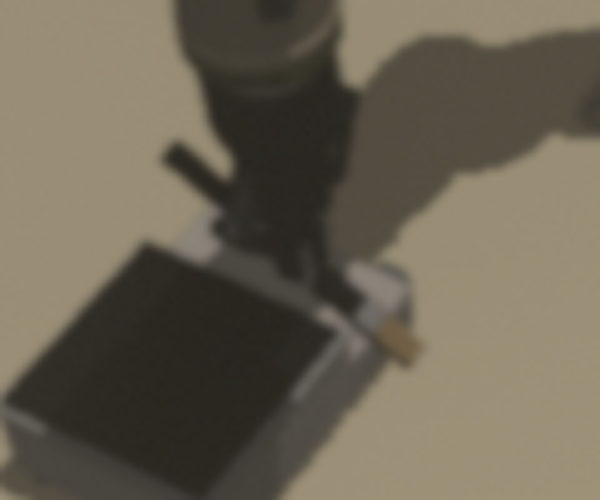

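View pics/pot14.png

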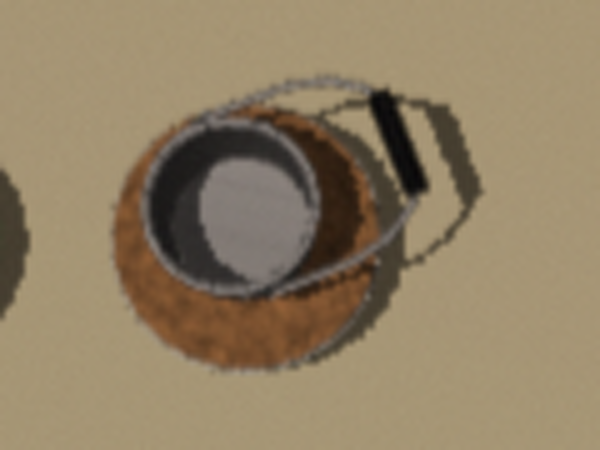

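The brush is tilted, tip at top crop (168,273) and scene crop (415,358). The pot's rim centre is at crop (231,207) and the bail is down.

Run:
```python
from h import *
t=camera("top");s=camera("scene")
def tri(a,b):
    o1,d1=ray(t,*a);o2,d2=ray(s,*b)
    A=np.stack([d1,-d2],1);k=np.linalg.lstsq(A,o2-o1,rcond=None)[0];p,q=o1+d1*k[0],o2+d2*k[1];return (p+q)/2,np.linalg.norm(p-q)
X=tri((294+168.5/5-.5,163+273.5/5-.5),(156+415/5-.5,112+357/5-.5));print("tip",X)
p=get_obs()["position"];print("rel",X[0]-p, np.degrees(np.arctan2(p[2]-.0075-X[0][2],X[0][1]-p[1])),np.linalg.norm(X[0]-p+[0,0,.0075]))
for z in(.17,.176):print("rim",onz(t,190+231.5/5-.5,175+207.5/5-.5,z))
print("rim l/r",onz(t,190+144/5,175+207/5,.173),onz(t,190+318/5,175+207/5,.173))
```

```text
tip (array([ 0.5126295 , -0.02444659,  0.19704052]), np.float64(9.694719826134081e-05))
rel [-0.0012914   0.06747008 -0.05950108] 37.622448543870235 0.08519384422721514
rim [0.51333626 0.24058179 0.17      ]
rim [0.51251131 0.24010174 0.176     ]
rim l/r [0.51051394 0.28993667 0.173     ] [0.51303287 0.18831142 0.173     ]
```

Call:
play_rows(increments="0 0.01 0 0; 0 0.018 0 0; 0 0.022 0 0; 0 0.022 0 0; 0 0.022 0 0; 0 0.022 0 0; 0 0.022 0 0; 0 0.022 0 0; 0 0.022 0 0; 0 0.022 0 0; 0 0.022 0 0; 0 0.022 0 0; 0 0.015 0 0; 0 0.008 0 0; 0 0 0 0")

```text
clock: 32.05
position: [0.5003, 0.2, 0.25]
ee_rot: [-0.005, 0.726, 0.013, 0.688]
ft_force: [0.5, -1.3, -0.7]
grip_width: 0.155
```

Run:
```python
from h import *
plan((.513,.2105,.185),0)
p=get_obs()["position"]
for n in("top","scene",):
    c=camera(n);u,v=proj(c,(.513,.24,.2)).astype(int)
    a=(max(0,v-50),u-60);print(n,a)
    cv2.imwrite(f"pics/{n}15.png",cv2.resize(c["img"][a[0]:v+50,a[1]:u+60],None,fx=5,fy=5,interpolation=cv2.INTER_CUBIC))
```

```text
pos [0.5003 0.2    0.25  ] x [-0.054  0.011 -0.998] z ang 0.025 t 32.05 grip 0.155 F [ 0.5 -1.3 -0.7]
tool shift [0.0643 0.0095 0.0164] rows 2.1443299941689795
turn 0.025 alt -3.117 q7 -0.5492873317827449
top (np.int64(164), np.int64(175))
scene (np.int64(164), np.int64(259))
```

View pics/top15.png

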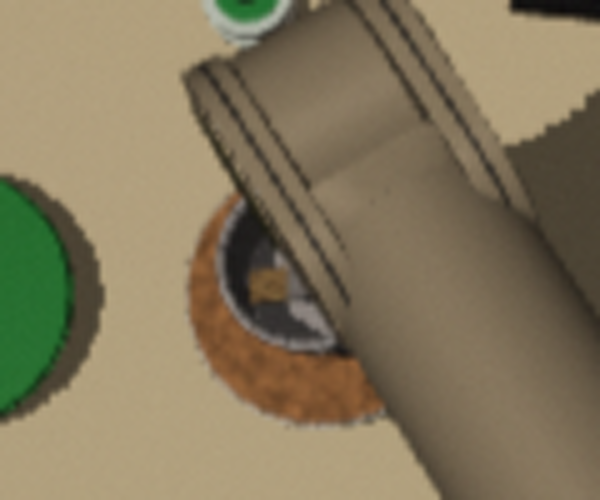

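View pics/scene15.png

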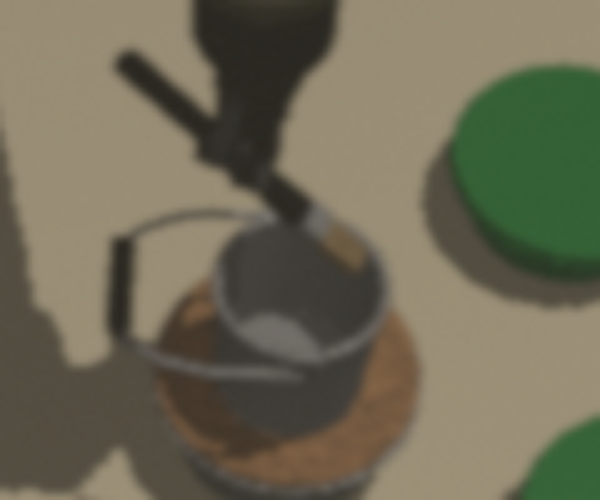

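Call:
play_rows(increments="0 0.005 0.009 0; 0 0.004 0.009 0; 0 0 0 0; 0.012 0 0 0; 0.015 0 0 0; 0.015 0 0 0; 0.012 0 0 0; 0.004 0 0 0; 0 0 0 0")

```text
clock: 33.05
position: [0.5172, 0.2051, 0.1843]
ee_rot: [-0.003, 0.726, 0.009, 0.687]
ft_force: [0.2, 0.9, 2.1]
grip_width: 0.157
```

Run:
```python
from h import *
plan((.515,.2105,.183),0)
p=get_obs()["position"]
for n in("top","scene",):
    c=camera(n);u,v=proj(c,(.513,.24,.2)).astype(int)
    a=(max(0,v-50),u-60);print(n,a)
    cv2.imwrite(f"pics/{n}16.png",cv2.resize(c["img"][a[0]:v+50,a[1]:u+60],None,fx=5,fy=5,interpolation=cv2.INTER_CUBIC))
```

```text
pos [0.5172 0.2051 0.1843] x [-0.055  0.008 -0.998] z ang 0.017 t 33.05 grip 0.157 F [0.2 0.9 2.1]
tool shift [ 0.0015  0.0055 -0.002 ] rows 0.18176723540612907
turn 0.017 alt -3.125 q7 -0.5962433151929553
top (np.int64(164), np.int64(175))
scene (np.int64(164), np.int64(259))
```

View pics/top16.png

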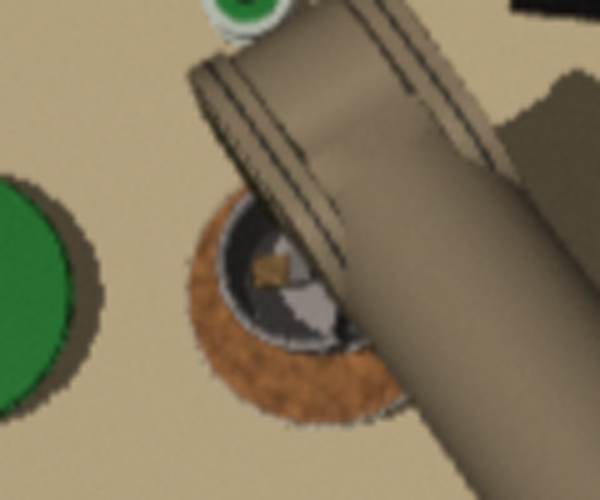

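View pics/scene16.png

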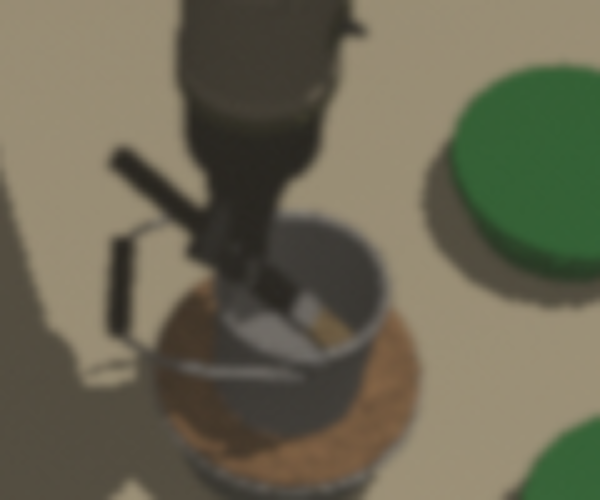

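The bristles are inside the mouth and the shaft is touching the near rim (2 N). I'll move a bit further in and release.

Call:
play_rows(increments="-0.002 0.004 -0.001 0; 0 0.004 -0.001 0; 0 0.001 0 0; 0 0 0 0")

```text
clock: 33.55
position: [0.5159, 0.2143, 0.1889]
ee_rot: [-0.003, 0.725, 0.008, 0.688]
ft_force: [0.3, -1.6, -0.5]
grip_width: 0.154
```

Call:
play_rows(increments="0 0 0 0; 0 0 0 0; 0 0 0 0; 0 0 0 0; 0 0 0 0; 0 0 0 0", hand=0.35)

```text
clock: 34.15
position: [0.516, 0.2151, 0.1891]
ee_rot: [-0.003, 0.725, 0.009, 0.688]
ft_force: [0.1, -0.1, -0.1]
grip_width: 0.322
```

Run:
```python
from h import *
plan(None)
for n in("top","scene",):
    c=camera(n);u,v=proj(c,(.513,.24,.2)).astype(int)
    a=(max(0,v-50),u-60)
    cv2.imwrite(f"pics/{n}17.png",cv2.resize(c["img"][a[0]:v+50,a[1]:u+60],None,fx=5,fy=5,interpolation=cv2.INTER_CUBIC))
```

```text
pos [0.516  0.2151 0.1891] x [-0.052  0.009 -0.999] z ang 0.017 t 34.15 grip 0.322 F [ 0.1 -0.1 -0.1]
```

View pics/scene17.png

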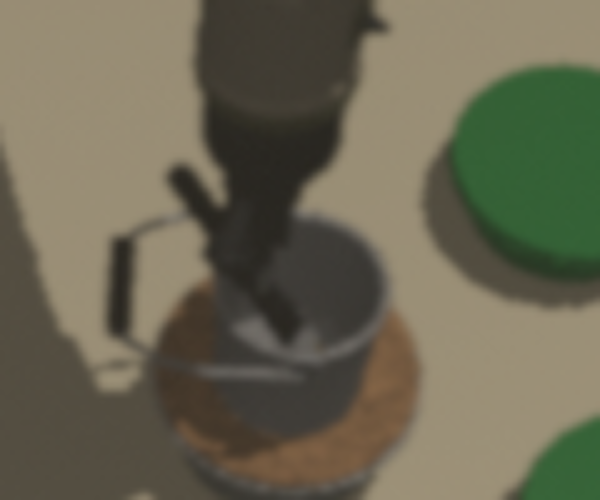

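The brush dropped in and now leans steeper on the near rim. I'll withdraw straight up.

Call:
play_rows(increments="-0.01 0 -0.0005 0; -0.015 0 -0.0008 0; -0.02 0 -0.001 0; -0.02 0 -0.001 0; -0.03 0 0 0; -0.03 0 0 0; -0.03 0 0 0; 0 -0.03 0 0; 0 -0.04 0 0; 0 -0.04 0 0; 0 -0.04 0 0; 0 -0.04 0 0; 0 -0.03 0 0; 0 0 0 0")

```text
clock: 35.65
position: [0.5237, -0.0112, 0.3666]
ee_rot: [-0.004, 0.72, 0.013, 0.694]
ft_force: [-0.8, 0.6, 0.1]
grip_width: 0.321
```

Run:
```python
from h import *
plan(None)
for n in("top","scene",):
    c=camera(n);u,v=proj(c,(.513,.22,.15)).astype(int)
    a=(max(0,v-50),u-60);print(n,a)
    cv2.imwrite(f"pics/{n}18.png",cv2.resize(c["img"][a[0]:v+50,a[1]:u+60],None,fx=5,fy=5,interpolation=cv2.INTER_CUBIC))
```

```text
pos [ 0.5237 -0.0112  0.3666] x [-0.037  0.012 -0.999] z ang 0.024 t 35.65 grip 0.321 F [-0.8  0.6  0.1]
top (np.int64(167), np.int64(183))
scene (np.int64(171), np.int64(251))
```

View pics/top18.png

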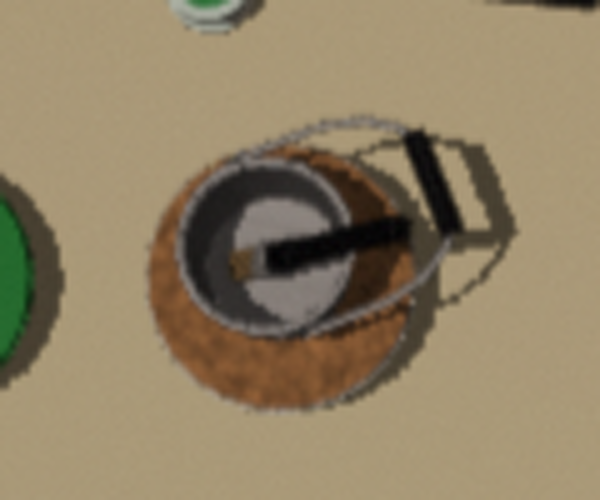

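View pics/scene18.png

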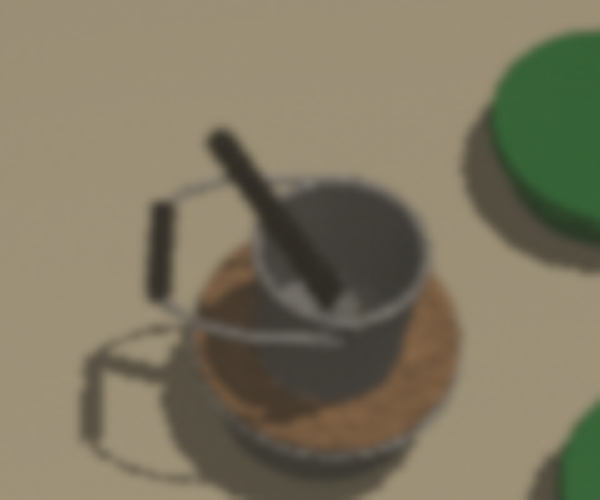

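Run:
```python
from h import *
t=camera("top");s=camera("scene")
a=(183+402.5/5-.5,167+229.5/5-.5);b=(251+218/5-.5,171+137/5-.5)
o1,d1=ray(t,*a);o2,d2=ray(s,*b)
k=np.linalg.lstsq(np.stack([d1,-d2],1),o2-o1,rcond=None)[0];A=o1+d1*k[0];print("tail",A,np.linalg.norm(A-o2-d2*k[1]))
for z in(.08,.09,.1):
    T=onz(t,183+236/5-.5,167+263/5-.5,z);print(z,T,np.linalg.norm(A-T),np.arccos((A-T)[2]/np.linalg.norm(A-T)))
c=cv2.cvtColor(t["img"],cv2.COLOR_BGR2HSV)
print("rim",onz(t,183+267.5/5-.5,167+246.5/5-.5,.173),"rest",onz(t,183+283/5-.5,167+277/5-.5,.073))
for n,u,v,z in(("spool",225,162,.04),("box",368,156,.05)):print(n,onz(t,u,v,z))
cv2.imwrite("pics/top19.png",t["img"])
```

```text
tail [0.51645108 0.15949582 0.23518733] 0.00034206807008358407
0.08 [0.51553933 0.26634886 0.08      ] 0.1884184466857128 0.603011752813586
0.09 [0.51422846 0.26543189 0.09      ] 0.1797407936260419 0.6304547819571862
0.1 [0.51291758 0.26451493 0.1       ] 0.17122240855429025 0.6607335159096568
rim [0.51352813 0.23977831 0.173     ] rest [0.50839228 0.23742589 0.073     ]
spool [0.70626517 0.29199635 0.04      ]
box [ 0.73521739 -0.16812255  0.05      ]
```

View pics/top19.png

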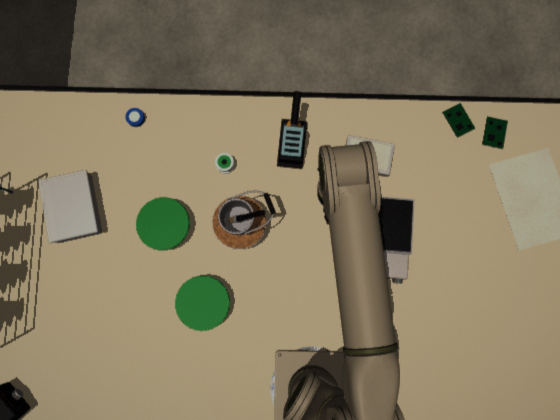

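The brush leans about 0.60 rad with its tip at the floor, the pot is about 6 mm off the rest's axis, and the spool and parts box are unmoved. I'll hand in.

Run:
```python
from h import *
print(get_obs()["joint_velocities"].round(3)); print(workorder.hand_in())
```

```text
[-0.01   0.006 -0.006  0.007  0.001 -0.004  0.003]
the job is handed in; nothing more can be done
None
```

The job is handed in at about 36 s of the 72 s; hand-in reports no verdict. I swung the bail up, carried the pot by its grip sleeve onto the cork rest and laid the bail down on the -y side. I then stood the flux brush in the pot. To tilt the brush, I pressed its handle tail against the empty hot plate's edge so it pivoted in the grip.

**Last checks, from the two camera views:**
- **Pot:** upright in the pictures, with its axis about 6 mm from the rest's axis (limit 37 mm).
- **Bail:** lying down, with the mouth clear.
- **Brush:** tip at about the pot floor and 26 mm from the pot axis, leaning about 0.60 rad (limit 0.8 rad).
- **Spool and parts box:** seen in their starting places, though the arm covers part of the box in the last top view.
- **Gripper:** well away, touching nothing.

**What went wrong or disagreed:**
- **Rest height:** the camera gave about 70 mm, contact about 75 mm. I went by contact.
- **Setting down:** at first I took the stopped descent for a wrist-joint limit, because the last joint was near its stop. It was probably already touching the rest. I turned the hanging pot by about 0.65 rad and then confirmed contact by force; the wrist force stayed within about 5 N in the readings.
- **Tool tilt:** the tool drifted a few hundredths of a radian off vertical. This had no visible effect.

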